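Gauge the heater well and load the vial that fits

ROBOT

A 6-joint arm with a two-finger parallel gripper is mounted at the origin on the work surface. World frame = base frame: x ahead of the robot, y to its left, z up, the work surface at z = 0. Lengths are in m, angles in rad, forces in N, time in s.
With the tool pointing down it reaches from about 0.35 to 0.775 m from the base axis. Payload 7.3 kg.
Tool frame: the origin (TCP) lies on the mounting face of the last link; the fingertips stand 178 mm ahead of it and the grasp point (between the pads) lies 159 mm ahead of it (robot.tcp_to_tips is the distance from the TCP to the fingertips, in m); z points along the fingers, y is the direction in which the jaws open and shut (so a half turn about z gives the same grasp; the last joint's range is limited). The gripper opens to 92 mm and grips with 3 to 60 N. Pads are 19 mm wide; open, the fingers measure 130 mm over their backs; the gripper's body (75 mm by 190 mm) begins 47 mm behind the grasp point.
Start: joints at [1.109, 0.342, 1.524, -0, 1.275, -0.146], TCP at [0.163, 0.499, 0.405] pointing down, gripper open.
Joint ranges: [-2.53, 2.53], [-0.77, 2.02], [0.04, 2.7], [-1, 4.14], [0.28, 2.66], [-3.11, 3.11]. Speed limits (rad/s): [2.57, 2.57, 3.14, 3.14, 3.14, 3.14].

INTERFACE

Orientations are given as [roll, pitch, yaw] about the fixed x, y, z axes, in that order (R = Rz(yaw) Ry(pitch) Rx(roll)).
In Python, from cell import robot, viewer gives the robot as it stands.
- The arm moves only by the shell command python3 -m creep 'ROWS' [OPENING] [FORCE]. ROWS is JSON, a list that holds one entry, the list of rows, each a list of 6 numbers: the shift along the world's x, y, z in mm, then the turn, a rotation vector about the world's x, y, z in degrees. A call has 1 to 5 rows; each row shifts and turns the pose as measured when the row begins; what a row does not reach is not made up. A row lasts 1/12 s, in which the tool goes at most 41.7 mm and 7.16 degrees, less where a joint would pass 70% of its speed; a pose out of reach is approached as far as the arm can. A call with a gripper value outside its range is refused whole. OPENING is the closure, from -1 (fully open) to 1 (shut), set as the call begins (- or left out, the last holds). The fingers move at their own pace and stop on an object; FORCE is the grip in N (left out, the last holds). Time passes only in rows, so rows that do not move let the fingers close. It gives the time, the measured TCP pose, the force and the opening at its end, in the units of the state.
- robot.observe(): the state, without advancing time (a new reading comes with each control period).
- viewer.read_camera(name): name is "side" or "top" or "wrist"; returns the picture (420x560x3 uint8, blue, green, red); there is no depth.
- viewer.camera_model(name): a dict with "fx", "fy", "cx", "cy" (pixels), "k1" (the pictures are not rectified: a ray, as slopes to the right and down, at radius r is drawn at 1 + k1 r^2 times it, then the intrinsics apply), "pose" (4x4, takes a point from camera to world coordinates); the wrist camera has in their place "mount" (4x4, takes a point from camera to tool coordinates, whose origin is the TCP and whose axes are the flange's). Camera axes: x right, y up, looking along -z (the intrinsics and any distortion apply to the point x, -y, -z); pixel columns grow to the right and rows downward; lengths in m; the calibration is good to about 2 mm. A picture is of the moment at which its call begins: read the wrist's pose just before it. camera_model takes no time and is no camera call.
- robot.hand_in(): hands the job in, once; it reports no verdict.
The state is a dict: "time": time; "qpos": joint angles; "qvel": joint speeds; "joint_efforts": joint torques, N m; "tool_pos": TCP position; "tool_rot": TCP orientation; "contact_force": force on the tool from outside, world axes, zero at the start; "torque": the same for the moment, N m; "opening": finger opening in m.
Only numpy, scipy, OpenCV 4.12 (cv2) and the standard library are available. Lean on these libraries where they do the work, as an engineer would, in place of code of your own. Each camera call takes 0.05 s, during which the arm holds its last target. There are 200 camera calls.

TASK

We don't know how deep the spacer leaves the open middle well of the dry-block heater: stand the depth gauge's foot flat on the block over that well, push its rod gently down by the knob until it bottoms on the well floor, and read the well's depth from the rod left showing. Then stand the gauge back on its blue mat and let go, and lower (don't drop) into that well the one vial that suits the depth, so that it rests on the well floor with its cap just clear of the block. Leave the other two vials in the rack and don't disturb the other things on the bench.

Things in the scene. Friction and masses are not known exactly. Their poses are not given: they have to be found in the camera images.
- heater: Dry-block heater, fixed: white housing 240 mm (x) by 180 mm (y), its panel towards -x 72 mm high. A bare aluminium block 100 by 138 mm (x, y), flat top 87 mm above the bench, has three wells in a row along y, 46 mm apart; the outer two are closed by black rubber stoppers 28 mm across, 10 mm above the block. Origin: centre of the underside; z up.
- well (a point): Centre of the mouth of the open middle well, level with the block's top, 30 mm to +x of the heater's origin; axes as the heater's. A round vertical hole 21 mm across with a slight chamfer. A metal spacer lies flat in it as its rigid floor, 30, 44 or 58 mm below the block's top: which one is not known beforehand.
- gauge: Depth gauge, about 0.45 kg, standing on the mat: steel foot 70 (x) by 30 (y) by 14 mm high, a fixed sleeve 18 mm across above it up to 40 mm over the foot's underside, an 8 mm rod sliding in it, a brass collar on the rod's top and a sprung knob above. Origin: centre of the foot's underside; z up. Pulled up by the knob, the rod first slides up to its top stop while the foot stays down, then all hangs.
- gauge_rod (a joint): How far the rod is pushed down from its top stop, in m: 0 at the start, at most 0.066. The tip is (this - 2 mm) below the foot's underside. Sliding takes about 2 N plus a little with speed; it stays where left. Rod showing between sleeve and brass collar is 66 mm less this: with foot on the block and rod bottomed, 34 mm showing means a 30 mm well, 20 mm a 44 mm well, 6 mm a 58 mm well.
- knob (a point): Centre of the gauge's black knob, 24 mm across and 20 mm high above a flange 36 mm across and 4 mm thick, on the rod's axis, 130 mm above the foot's underside when the rod is up. A spring carries it 7 mm above the brass collar (14 mm across): it starts to give at a push of 4 N and is at its stop 6 mm lower at 16 N; beyond that the push on the rod is rigid. Axes as the gauge's.
- rod_tip (a point): Lower end of the gauge's rod, on its axis.
- gauge_tip: The steel rod of the gauge (8 mm across, 104 mm long, dark lines every 10 mm measured down from the collar's underside, the fifth one red). Its origin is 2 mm below the rod's lower end; z up. The rod must not be pressed or struck hard: 20 N is too much.
- mat: Thin blue mat, fixed, 150 mm (x) by 100 mm (y), 3 mm thick. Origin: centre of its underside; x along its long side.
- rack: White plastic vial rack, fixed, 190 mm (x) by 46 mm (y) by 30 mm high, one row of five round holes 21 mm across along x, 35 mm apart, floors 8 mm above the bench. The three vials stand in the middle and two end holes, in any order. Origin: centre of its underside.
- vial_short: Amber glass vial, the short one, about 30 g: glass 18 mm across, 37 mm long from the bottom to the underside of its white cap, 24 mm across and 14 mm high. Origin: centre of the bottom; z up. In the rack its cap is 15 mm clear of the rack. It suits a well 30 mm deep: there it stands on the floor with its cap 7 mm above the block; in a shallower well it stands taller, in a deeper one it hangs by its cap.
- vial_medium: Amber glass vial, the medium one, about 30 g: glass 18 mm across, 51 mm long from the bottom to the underside of its green cap, 24 mm across and 14 mm high. Origin: centre of the bottom; z up. In the rack its cap is 29 mm clear of the rack. It suits a well 44 mm deep: there it stands on the floor with its cap 7 mm above the block; in a shallower well it stands taller, in a deeper one it hangs by its cap.
- vial_tall: Amber glass vial, the tall one, about 30 g: glass 18 mm across, 65 mm long from the bottom to the underside of its red cap, 24 mm across and 14 mm high. Origin: centre of the bottom; z up. In the rack its cap is 43 mm clear of the rack. It suits a well 58 mm deep: there it stands on the floor with its cap 7 mm above the block; in a shallower well it stands taller, in a deeper one it hangs by its cap.
- amber_bottle: Bystander: amber bottle with a blue cap, 64 mm across, 130 mm high. Origin under its middle.
- beaker: Bystander: white plastic beaker, 84 mm across, 110 mm high. Origin under its middle.
- salt_jar: Bystander: clear jar with a white lid, 60 mm across, 70 mm high. Origin under its middle.
- spatula: Bystander: narrow steel lab spatula lying on the bench, 200 mm long, 5 mm thick. Origin under its middle.
- weigh_tray: Bystander: white weighing tray, 70 by 70 by 18 mm. Origin under its middle.
- tip_box: Bystander: blue pipette-tip box with a clear lid, 120 by 85 by 75 mm. Origin under its middle.
- stopper: Bystander: spare black rubber stopper, 28 mm across, 20 mm high. Origin under its middle.
Mind the look-alikes: they are no part of the job. Several things look just like the mat: the one meant starts farthest to the robot's right.

How it is judged:
On the way, in this order (a step that is already met when the one before it is completed fails the run):
1. the gauge's foot is flat on the block over the open well and its rod presses on the well floor (contact force between gauge_tip and anything else above 3 N and horizontal distance between rod_tip and well below 0.008 m and z of gauge in the frame of well below 0.003 m and angle between gauge's own z axis and vertical below 0.08 rad and (z of rod_tip in the frame of well between -0.033 and -0.028 m or z of rod_tip in the frame of well between -0.047 and -0.042 m or z of rod_tip in the frame of well between -0.061 and -0.056 m)), for 0.15 s.
2. the gauge stands upright on the blue mat again, let go (x of gauge in the frame of mat between -0.055 and 0.055 m and y of gauge in the frame of mat between -0.04 and 0.04 m and height (world z) of gauge below 0.007 m and angle between gauge's own z axis and vertical below 0.08 rad and linear speed of gauge below 0.05 m/s and contact force between gauge and the fingers below 0.3 N), for 0.2 s.
3. the vial that suits the depth stands on the well floor, let go, the other two in the rack ((((horizontal distance between vial_short and well below 0.004 m and z of vial_short in the frame of well between -0.033 and -0.027 m and angle between vial_short's own z axis and vertical below 0.12 rad and linear speed of vial_short below 0.03 m/s and contact force between vial_short and the fingers below 0.3 N) and (distance of vial_medium from where it was at the start of the episode below 0.01 m and angle between vial_medium's own z axis and vertical below 0.15 rad) and (distance of vial_tall from where it was at the start of the episode below 0.01 m and angle between vial_tall's own z axis and vertical below 0.15 rad)) or ((horizontal distance between vial_medium and well below 0.004 m and z of vial_medium in the frame of well between -0.047 and -0.041 m and angle between vial_medium's own z axis and vertical below 0.12 rad and linear speed of vial_medium below 0.03 m/s and contact force between vial_medium and the fingers below 0.3 N) and (distance of vial_short from where it was at the start of the episode below 0.01 m and angle between vial_short's own z axis and vertical below 0.15 rad) and (distance of vial_tall from where it was at the start of the episode below 0.01 m and angle between vial_tall's own z axis and vertical below 0.15 rad)) or ((horizontal distance between vial_tall and well below 0.004 m and z of vial_tall in the frame of well between -0.061 and -0.055 m and angle between vial_tall's own z axis and vertical below 0.12 rad and linear speed of vial_tall below 0.03 m/s and contact force between vial_tall and the fingers below 0.3 N) and (distance of vial_short from where it was at the start of the episode below 0.01 m and angle between vial_short's own z axis and vertical below 0.15 rad) and (distance of vial_medium from where it was at the start of the episode below 0.01 m and angle between vial_medium's own z axis and vertical below 0.15 rad)))), for 0.2 s.
At the end, for the whole second after the job is handed in: Gauge upright (0.08 rad) on the mat, foot centre within 55 mm along and 40 mm across of its centre, let go. The suiting vial stands in the open well, on its floor (cap 7 mm above the block, within 3 mm), 4 mm from its axis at most, still, let go. The other two within 10 mm of their start, upright (all of step 2 and (((horizontal distance between vial_short and well below 0.004 m and z of vial_short in the frame of well between -0.033 and -0.027 m and angle between vial_short's own z axis and vertical below 0.12 rad and linear speed of vial_short below 0.03 m/s and contact force between vial_short and the fingers below 0.3 N) and (distance of vial_medium from where it was at the start of the episode below 0.01 m and angle between vial_medium's own z axis and vertical below 0.15 rad) and (distance of vial_tall from where it was at the start of the episode below 0.01 m and angle between vial_tall's own z axis and vertical below 0.15 rad)) or ((horizontal distance between vial_medium and well below 0.004 m and z of vial_medium in the frame of well between -0.047 and -0.041 m and angle between vial_medium's own z axis and vertical below 0.12 rad and linear speed of vial_medium below 0.03 m/s and contact force between vial_medium and the fingers below 0.3 N) and (distance of vial_short from where it was at the start of the episode below 0.01 m and angle between vial_short's own z axis and vertical below 0.15 rad) and (distance of vial_tall from where it was at the start of the episode below 0.01 m and angle between vial_tall's own z axis and vertical below 0.15 rad)) or ((horizontal distance between vial_tall and well below 0.004 m and z of vial_tall in the frame of well between -0.061 and -0.055 m and angle between vial_tall's own z axis and vertical below 0.12 rad and linear speed of vial_tall below 0.03 m/s and contact force between vial_tall and the fingers below 0.3 N) and (distance of vial_short from where it was at the start of the episode below 0.01 m and angle between vial_short's own z axis and vertical below 0.15 rad) and (distance of vial_medium from where it was at the start of the episode below 0.01 m and angle between vial_medium's own z axis and vertical below 0.15 rad)))); the robot touches nothing.
It fails at once if the gauge's rod is pressed or struck with more than 20 N (contact force between gauge_tip and anything else above 20 N).
It fails at once if a vial is dropped in the well (faster than 0.35 m/s inside it) ((horizontal distance between vial_short and well below 0.008 m and z of vial_short in the frame of well below -0.004 m and linear speed of vial_short above 0.35 m/s) or (horizontal distance between vial_medium and well below 0.008 m and z of vial_medium in the frame of well below -0.004 m and linear speed of vial_medium above 0.35 m/s) or (horizontal distance between vial_tall and well below 0.008 m and z of vial_tall in the frame of well below -0.004 m and linear speed of vial_tall above 0.35 m/s)).
It fails at once if another thing on the bench is moved more than 20 mm (distance of any of amber_bottle, beaker, salt_jar, spatula, weigh_tray, tip_box, stopper from where it was at the start of the episode above 0.02 m).
It also fails if it takes over 72 s, if anything falls off the work surface, if the arm or the gripper's body presses on something with over 40 N, if the wrist force passes 120 N, or if a joint passes its speed limit or range.

## Working session

There is one attempt and no reset: what is moved stays moved. The work goes in short steps, Python scripts to look and compute and a shell command to move; the robot and the scene stay as the last step left them, time stands still between calls to the robot, and variables do not carry over. Pictures are saved under pics/ and viewed, about 8 in all and at most 12, crops included, and the job is handed in when it is done.

```bash
ls; mkdir -p pics; cat > h.py <<'E'
import numpy as np, cv2
from cell import robot, viewer
from scipy.spatial.transform import Rotation as R
def T():
    s=robot.observe(); M=np.eye(4); r=np.array(s["tool_rot"])
    M[:3,:3]=r if r.shape==(3,3) else R.from_euler('xyz',r).as_matrix(); M[:3,3]=s["tool_pos"]; return M
def pose(n):
    m=viewer.camera_model(n); return m,(T()@np.array(m["mount"]) if n=="wrist" else np.array(m["pose"]))
def ray(n,u,v,mp=None):
    m,P=mp or pose(n); d=np.array([(u-m["cx"])/m["fx"],(v-m["cy"])/m["fy"]]); x=d.copy()
    for _ in range(20): x=d/(1+m["k1"]*(x@x))
    return P[:3,3],P[:3,:3]@np.array([x[0],-x[1],-1])
def onz(n,u,v,z,mp=None):
    o,d=ray(n,u,v,mp); return o+d*(z-o[2])/d[2]
def proj(n,p,mp=None):
    m,P=mp or pose(n); c=P[:3,:3].T@(np.array(p)-P[:3,3]); x=np.array([c[0],-c[1]])/-c[2]
    x=x*(1+m["k1"]*(x@x)); return np.array([x[0]*m["fx"]+m["cx"],x[1]*m["fy"]+m["cy"]])
E
python3 - <<'E'
from h import *
print(robot.observe())
for n in("side","top","wrist"):
    m=viewer.camera_model(n); print(n,{k:np.round(v,3).tolist() for k,v in m.items()}); cv2.imwrite(f"pics/{n}0.png",viewer.read_camera(n))
a=cv2.imread("pics/top0.png"); cv2.imwrite("pics/top0b.png",cv2.resize(a,(800,600)))
E
```

```text
pics
{'time': 0.0, 'qpos': array([ 1.10901325e+00,  3.42738483e-01,  1.52501816e+00, -3.88796720e-05,
        1.27538241e+00, -1.46015175e-01]), 'qvel': array([-0.00071648,  0.00075058, -0.00041893, -0.00098194,  0.00087666,
       -0.00087068]), 'joint_efforts': array([-7.42111320e-05, -4.31220067e+01, -2.44230366e+01,  7.18578673e-02,
        5.58520469e-02, -1.14276377e-04]), 'tool_pos': array([0.16296917, 0.49892698, 0.40403617]), 'tool_rot': array([-3.14005730e+00, -1.88214468e-04,  2.82583595e+00]), 'contact_force': array([-0.42930278, -0.66940327,  0.04622996]), 'torque': array([ 0.03679756, -0.02975316, -0.02013832]), 'opening': 0.091663928324665}
side {'fx': 483.115, 'fy': 483.115, 'cx': 283.61, 'cy': 210.059, 'k1': -0.138, 'pose': [[-0.854, 0.323, -0.407, -0.014], [-0.52, -0.515, 0.682, 0.904], [0.011, 0.794, 0.607, 0.894], [0.0, 0.0, 0.0, 1.0]]}
top {'fx': 490.015, 'fy': 490.015, 'cx': 276.455, 'cy': 211.532, 'k1': 0.043, 'pose': [[-0.024, 0.992, -0.127, 0.374], [-1.0, -0.026, -0.015, -0.004], [-0.018, 0.126, 0.992, 1.322], [0.0, 0.0, 0.0, 1.0]]}
wrist {'fx': 367.265, 'fy': 367.265, 'cx': 280.054, 'cy': 211.214, 'k1': -0.067, 'mount': [[-0.0, 0.957, 0.292, 0.079], [1.0, 0.0, -0.001, -0.0], [-0.001, 0.292, -0.957, 0.019], [0.0, 0.0, 0.0, 1.0]]}
```

View pics/top0b.png

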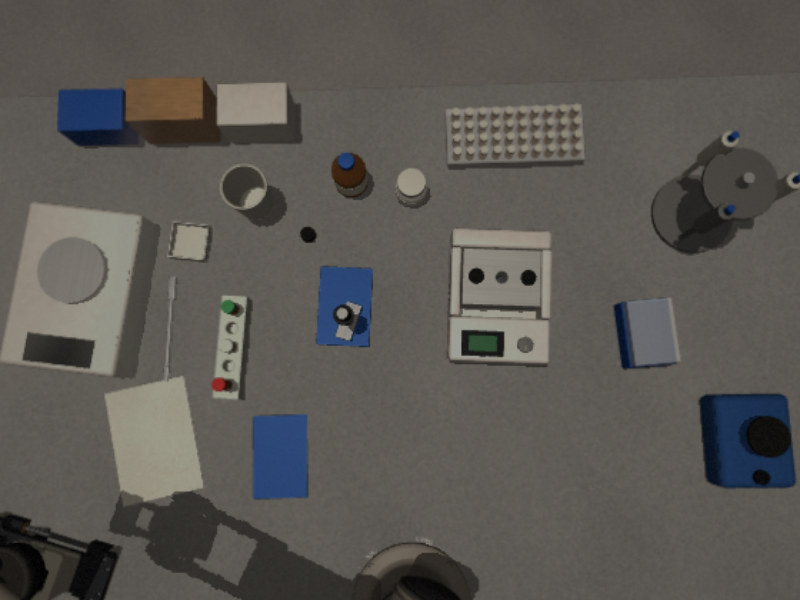

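View pics/side0.png

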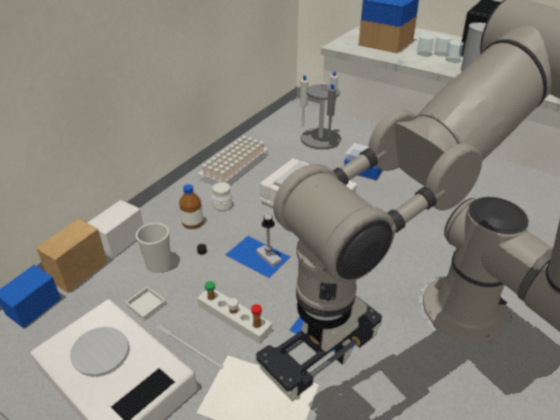

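Top view (800×600 px): two look-alike blue mats, at (345,307) under the gauge and at (280,457). Image right is the robot's right, so the one at (345,307) is meant. The heater is at (500,297), with stoppers at (476,275) and (528,277) and the open well at (502,277). In the rack the green cap is at (229,306), white at (228,345) and red at (220,384).

```bash
python3 - <<'E'
from h import *
a=cv2.imread("pics/top0.png"); mp=pose("top"); k=1.4286
hsv=cv2.cvtColor(a,cv2.COLOR_BGR2HSV)
def blobs(mask,box,z,name,amin=8):
    m=np.zeros_like(mask); x0,y0,x1,y1=[int(i/k) for i in box]; m[y0:y1,x0:x1]=mask[y0:y1,x0:x1]
    cs,_=cv2.findContours(m,cv2.RETR_EXTERNAL,cv2.CHAIN_APPROX_NONE)
    for c in cs:
        if cv2.contourArea(c)<amin: continue
        W=np.array([onz("top",*p[0],z,mp)[:2] for p in c]).astype(np.float32)
        r=cv2.minAreaRect(W*1000); (u,v),_=cv2.minEnclosingCircle(c)
        print(name,np.round([u,v],1),np.round(r[0],1),np.round(r[1],1),round(r[2],1))
ir=lambda lo,hi:cv2.inRange(hsv,np.array(lo),np.array(hi))
blobs(ir((105,120,60),(125,255,255)),(240,250,390,510),.003,"mat",200)
blobs(ir((45,80,30),(85,255,255)),(210,290,250,410),.073,"green")
blobs(ir((0,120,50),(8,255,255))|ir((172,120,50),(180,255,255)),(205,370,250,400),.087,"red")
blobs(ir((0,0,0),(180,255,45)),(440,220,560,310),.097,"stop")
blobs(ir((0,0,0),(180,255,45)),(325,290,375,345),.143,"knob")
blobs(ir((0,0,120),(180,80,255)),(318,270,372,345),.017,"foot")
blobs(ir((0,0,110),(180,60,255)),(205,280,255,410),.03,"rack")
c=a[185:250,215:265]; d=a[155:260,305:395]
o=np.zeros((600,800,3),np.uint8); c=cv2.resize(c,None,fx=7,fy=7,interpolation=2); d=cv2.resize(d,None,fx=5,fy=5,interpolation=2)
o[:455,:350]=c; o[:525,350:]=d; cv2.imwrite("pics/c1.png",o)
E
```

```text
mat [195.5 319. ] [262.5 235.3] [148.5  98.5] 0.3
mat [241. 214.] [538.7 111.9] [ 99.2 149.2] 86.0
green [159.5 214.3] [533.8 315.2] [22.3 21.6] 44.6
red [152.9 268.9] [394.8 328.1] [22.8 19.9] 88.5
stop [369.6 194. ] [ 569.  -221.6] [22.5 25.7] 87.4
stop [333.  192.9] [ 575.  -130.6] [24.7 25.2] 61.7
knob [240.7 220.7] [505.1 100.8] [31.7 31.7] 88.5
foot [240.5 232.5] [488.1 111.1] [27.2 23.7] 70.6
foot [239.2 218.8] [523.9 115.3] [15.3 17.1] 44.0
foot [246.8 214.8] [532.4  95.2] [26.6 16.2] 70.0
rack [157.1 275.5] [377.2 331.4] [47.3 15.5] 88.5
rack [161.5 238. ] [477.6 322.7] [ 48.3 167.5] 85.3
```

View pics/c1.png

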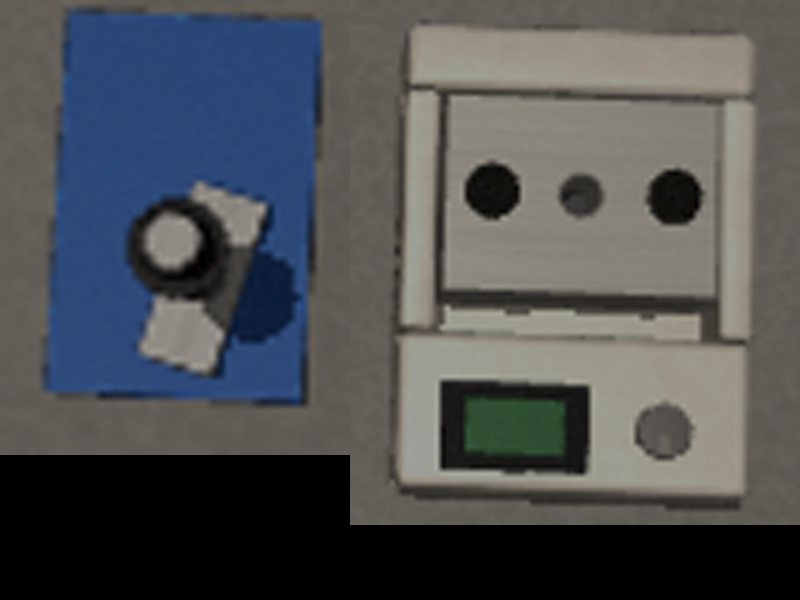

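Crop: the gauge on the right-hand mat has its knob at crop (177,245) and its foot tilted about −20°. The open well is grey at crop (581,195), between the black stoppers, in the middle of the block. Candidates for the mat (800×600 view) are (345,307) and (280,457), and I choose the first. Moving over the gauge.

```bash
python3 -m creep '[[[26,-30,0,0,0,0],[26,-30,0,0,0,0],[26,-30,0,0,0,0],[26,-30,0,0,0,0],[26,-30,0,0,0,0]]]' -1; python3 -m creep '[[[26,-30,0,0,0,0],[26,-30,0,0,0,0],[26,-30,0,0,0,0],[26,-30,0,0,0,0],[26,-30,0,0,0,0]]]'
```

```text
time: 0.57
tool_pos: [0.2914, 0.3478, 0.4023]
tool_rot: [-3.14, -0.003, 2.839]
contact_force: [1.2, 1.1, 0.3]
opening: 0.0921
time: 0.98
tool_pos: [0.4251, 0.1891, 0.402]
tool_rot: [-3.14, -0.004, 2.841]
contact_force: [0.1, 0.7, 0.1]
opening: 0.0919
```

```bash
python3 -m creep '[[[28,-29,0,0,0,0],[28,-29,0,0,0,0],[27,-28,0,0,0,0],[0,0,0,0,0,0]]]'; python3 - <<'E'
from h import *
np.save("pics/T1.npy",T()); a=viewer.read_camera("wrist"); cv2.imwrite("pics/w1.png",a); s=viewer.read_camera("top"); cv2.imwrite("pics/t1.png",s); print(T()[:3,3])
E
```

```text
time: 1.32
tool_pos: [0.5136, 0.0933, 0.4013]
tool_rot: [-3.139, -0.002, 2.835]
contact_force: [-0.7, 0.1, -0.1]
opening: 0.0916
[0.51058632 0.09664845 0.4010716 ]
```

View pics/w1.png

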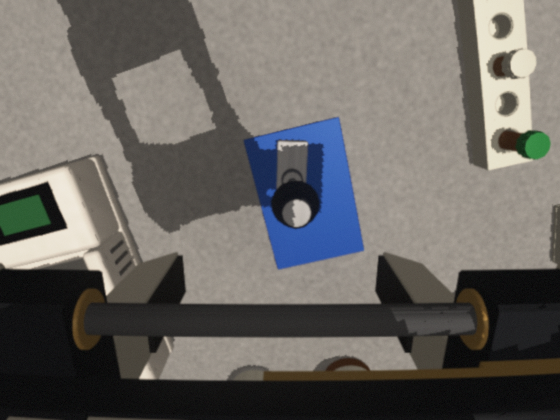

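Wrist view: knob top at (297,213), flange centre about (295,204), foot's near end at (292,143). It is on the intended mat, with the heater's panel to the left.

```bash
python3 - <<'E'
from h import *
a=cv2.imread("pics/w1.png"); M=np.load("pics/T1.npy"); m=viewer.camera_model("wrist"); mp=(m,M@np.array(m["mount"]))
g=cv2.cvtColor(a,cv2.COLOR_BGR2GRAY); hsv=cv2.cvtColor(a,cv2.COLOR_BGR2HSV)
box=np.zeros_like(g); box[130:250,260:330]=255
k=((hsv[...,2]<45)&(box>0)).astype(np.uint8)*255
l=((hsv[...,1]<70)&(hsv[...,2]>110)&(box>0)).astype(np.uint8)*255
for nm,mm in(("dark",k),("light",l)):
    for c in cv2.findContours(mm,0,1)[0]:
        if cv2.contourArea(c)>40:
            (u,v),r=cv2.minEnclosingCircle(c); print(nm,u,v,r,cv2.boundingRect(c),cv2.minAreaRect(c))
for nm,u,v,z in(("top",297,213,.143),("flange",295,204,.123),("footA",280,142,.017),("footB",307,145,.017)): print(nm,onz("wrist",u,v,z,mp))
t=cv2.imread("pics/top0.png")
E
```

```text
dark 294.5953674316406 203.25294494628906 23.702783584594727 (271, 180, 48, 45) ((294.5299377441406, 200.7437744140625), (42.46327590942383, 46.2568244934082), 78.2317123413086)
light 265.5 227.5 22.192440032958984 (260, 206, 12, 44) ((265.5, 227.5), (11.0, 43.0), 0.0)
light 297.31817626953125 213.0 13.416895866394043 (292, 200, 19, 27) ((301.0, 213.0), (26.0, 18.0), 90.0)
light 292.0 145.5 15.403021812438965 (277, 140, 31, 12) ((292.0, 145.5), (11.0, 30.0), 90.0)
light 270.5 132.5 10.79361629486084 (260, 130, 22, 6) ((269.9366760253906, 130.1341094970703), (4.864030838012695, 21.587032318115234), 76.60750579833984)
top [0.511833   0.10498166 0.143     ]
flange [0.51093375 0.10459632 0.123     ]
footA [0.47549387 0.1040204  0.017     ]
footB [0.48632194 0.12855627 0.017     ]
```

```bash
python3 -m creep '[[[0,3,-25,0,0,0],[0,3,-25,0,0,0],[0,2,-25,0,0,0],[0,0,-15,0,0,0],[0,0,0,0,0,0]]]' -1; python3 -m creep '[[[0,0,0,0,0,0]]]'
```

```text
time: 1.83
tool_pos: [0.5058, 0.1102, 0.3094]
tool_rot: [3.141, -0.005, 2.841]
contact_force: [-1.1, -0.7, -0.6]
opening: 0.0921
time: 1.92
tool_pos: [0.5049, 0.1114, 0.3093]
tool_rot: [-3.142, -0.007, 2.843]
contact_force: [0.6, -0.2, 0.7]
opening: 0.0919
```

```bash
python3 -m creep '[[[6,-6,-4,0,0,0],[0,0,0,0,0,0]]]'; python3 -m creep '[[[0,0,0,0,0,0]]]'
```

```text
time: 2.08
tool_pos: [0.5107, 0.1067, 0.3069]
tool_rot: [3.141, -0.005, 2.846]
contact_force: [0.3, 0.1, 0.6]
opening: 0.0914
time: 2.17
tool_pos: [0.5109, 0.1068, 0.3078]
tool_rot: [3.14, -0.004, 2.846]
contact_force: [-0.1, 0.8, -0.4]
opening: 0.0917
```

```bash
python3 -m creep '[[[0,-1,-4,0,0,0],[0,0,0,0,0,0]]]'; python3 -m creep '[[[0,0,0,0,0,0],[0,0,0,0,0,0],[0,0,0,0,0,0],[0,0,0,0,0,0],[0,0,0,0,0,0]]]' 1 30;  python3 -m creep '[[[0,0,0,0,0,0],[0,0,0,0,0,0],[0,0,0,0,0,0],[0,0,0,0,0,0]]]'
```

```text
time: 2.33
tool_pos: [0.5114, 0.1057, 0.305]
tool_rot: [3.139, -0.001, 2.846]
contact_force: [-0.8, -0.1, 0.4]
opening: 0.0918
time: 2.75
tool_pos: [0.5116, 0.1053, 0.306]
tool_rot: [3.138, 0.001, 2.845]
contact_force: [0.3, -0.7, -0.3]
opening: 0.0632
time: 3.08
tool_pos: [0.5116, 0.1053, 0.306]
tool_rot: [3.138, 0.001, 2.845]
contact_force: [-0.1, -0.6, -0.3]
opening: 0.0363
```

```bash
python3 -m creep '[[[0,0,0,0,0,0],[0,0,0,0,0,0],[0,0,0,0,0,0],[0,0,0,0,0,0]]]';  python3 -m creep '[[[0,0,10,0,0,0],[0,0,10,0,0,0],[0,0,0,0,0,0]]]'
```

```text
time: 3.42
tool_pos: [0.5116, 0.1052, 0.306]
tool_rot: [3.139, 0.001, 2.845]
contact_force: [-0.3, 0.9, -0.5]
opening: 0.023
time: 3.67
tool_pos: [0.5109, 0.1052, 0.326]
tool_rot: [3.141, -0.004, 2.845]
contact_force: [-0.3, -0.4, -4.7]
opening: 0.0233
```

Weight about 4.7 N, so the gauge hangs. Lifting it, turning it 20° and approaching the heater.

```bash
python3 -m creep '[[[0,0,25,0,0,0],[0,0,30,0,0,0],[0,0,30,0,0,4],[4,-15,20,0,0,4],[6,-30,0,0,0,4]]]'; python3 -m creep '[[[6,-30,0,0,0,4],[6,-30,0,0,0,4],[6,-30,0,0,0,0],[6,-25,0,0,0,0],[0,0,0,0,0,0]]]'; python3 - <<'E'
from h import *
np.save("pics/T2.npy",T()); print(T()[:3,3]); a=viewer.read_camera("wrist"); cv2.imwrite("pics/w2.png",a)
b=viewer.read_camera("side"); cv2.imwrite("pics/s2.png",b)
cv2.imwrite("pics/w2v.png",np.hstack([a[:,:400],cv2.resize(b[120:260,210:340],(390,420),interpolation=2)]))
E
```

```text
time: 4.08
tool_pos: [0.5181, 0.0634, 0.4344]
tool_rot: [3.141, -0.012, 3.066]
contact_force: [0.5, 0.0, -5.2]
opening: 0.023
time: 4.5
tool_pos: [0.5422, -0.0592, 0.4375]
tool_rot: [-3.138, -0.006, -3.065]
contact_force: [-0.0, 0.4, -5.5]
opening: 0.0236
[ 0.54222542 -0.0592067   0.43746924]
```

View pics/w2v.png

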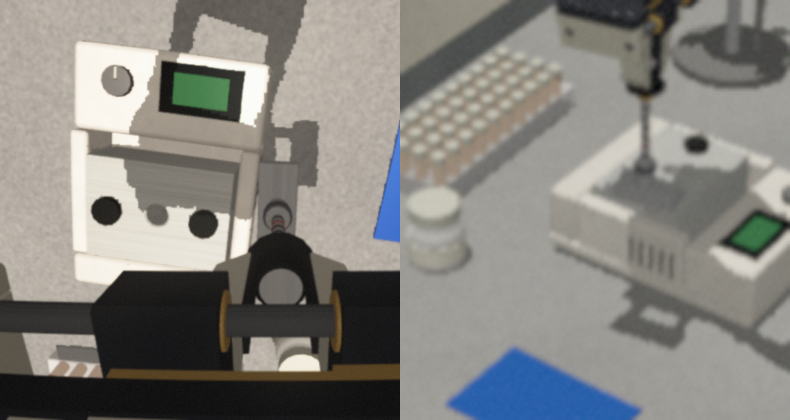

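Wrist view: stoppers at (106,211) and (203,224), open well at (157,215). The gauge hangs upright in the jaws, foot aligned with the block.

```bash
python3 - <<'E'
from h import *
a=cv2.imread("pics/w2.png"); M=np.load("pics/T2.npy"); m=viewer.camera_model("wrist"); mp=(m,M@np.array(m["mount"]))
g=cv2.cvtColor(a,cv2.COLOR_BGR2GRAY)
def c(box,th,z,cam,g,mp):
    x0,y0,x1,y1=box; k=(g[y0:y1,x0:x1]<th).astype(np.uint8)
    q=max(cv2.findContours(k,0,1)[0],key=cv2.contourArea); e=cv2.fitEllipse(q); u,v=e[0][0]+x0,e[0][1]+y0
    print(cam,np.round([u,v],1),np.round(e[1],1),onz(cam,u,v,z,mp)); return onz(cam,u,v,z,mp)
s1=c((85,190,130,232),55,.095,"wrist",g,mp); s2=c((182,204,226,245),55,.095,"wrist",g,mp); w=c((143,200,173,230),110,.087,"wrist",g,mp)
print("mid",(s1+s2)/2,"sep",np.linalg.norm((s1-s2)[:2]),np.degrees(np.arctan2(*((s1-s2)[:2]))) )
t=cv2.cvtColor(cv2.imread("pics/top0.png"),cv2.COLOR_BGR2GRAY); mt=pose("top")
a1=c((322,182,345,204),75,.095,"top",t,mt); a2=c((359,183,381,205),75,.095,"top",t,mt); c((345,186,358,202),95,.087,"top",t,mt); print("mid",(a1+a2)/2)
for z,u,v in((.0,277,213),):
  pass
# foot: sleeve top / foot edges of hanging gauge (foot underside z)
fz=M[2,3]-.306+.003; print("footz",fz)
for u,v in((259,164),(297,164)): print(onz("wrist",u,v,fz+.014,mp))
E
```

```text
wrist [106.  210.2] [26.  27.6] [ 0.57130841 -0.22136474  0.095     ]
wrist [202.8 223.3] [25.5 26.3] [ 0.57701094 -0.13004095  0.095     ]
wrist [156.7 213.6] [18. 21.] [ 0.57360866 -0.17592232  0.087     ]
mid [ 0.57415968 -0.17570285  0.095     ] sep 0.09150166436202326 -176.4269206595512
top [333.  192.8] [10.2 10.4] [ 0.57489168 -0.13042835  0.095     ]
top [369.4 194. ] [10.1 10.7] [ 0.56921967 -0.22176911  0.095     ]
top [350.9 193.7] [7.8 8.2] [ 0.57268563 -0.17636632  0.087     ]
mid [ 0.57205567 -0.17609873  0.095     ]
footz 0.13446924422655876
[ 0.50862134 -0.07855292  0.14846924]
[ 0.50645169 -0.05049577  0.14846924]
```

```bash
python3 - <<'E'
from h import *
M=np.load("pics/T2.npy"); m=viewer.camera_model("wrist"); mp=(m,M@np.array(m["mount"])); print(robot.observe()["qvel"].round(3),T()[:3,3])
f=.1345
for n,u,v,z in(("knobtop",281,288,f+.14),("sleeve",277,213,f+.04)): print(n,onz("wrist",u,v,z,mp))
for z in (f,f+.04,f+.12): print(proj("wrist",[*M[:2,3],z],mp))
E
```

```text
[ 0.037 -0.01   0.014  0.011  0.008  0.009] [ 0.54154415 -0.05604295  0.43728759]
knobtop [ 0.5412901  -0.05967038  0.2745    ]
sleeve [ 0.53750592 -0.06275292  0.1745    ]
[281.48417557 204.46634783]
[281.55729977 219.81849729]
[281.79410166 270.03719887]
```

```bash
python3 -m creep '[[[8,-30,0,0,0,-1],[8,-30,0,0,0,0],[8,-30,0,0,0,0],[6,-22,0,0,0,0],[2,-6,0,0,0,0]]]'; python3 -m creep '[[[0,0,0,0,0,0],[0,0,0,0,0,0]]]'; python3 - <<'E'
from h import *
print(robot.observe()["qvel"].round(3)); print(T()[:3,3],robot.observe()["tool_rot"])
np.save("pics/T3.npy",T()); a=viewer.read_camera("wrist"); cv2.imwrite("pics/w3.png",a)
cv2.imwrite("pics/w3v.png",cv2.resize(a[60:300,180:400],None,fx=2.5,fy=2.5))
E
```

```text
time: 5.02
tool_pos: [0.5734, -0.1707, 0.437]
tool_rot: [3.135, -0.011, -3.073]
contact_force: [0.3, 1.1, -4.0]
opening: 0.0232
time: 5.18
tool_pos: [0.5737, -0.1704, 0.4361]
tool_rot: [3.134, -0.012, -3.073]
contact_force: [-0.3, 0.1, -5.2]
opening: 0.0227
[0.01  0.002 0.007 0.008 0.005 0.005]
[ 0.5736691  -0.17038553  0.43606771] [ 3.13375974 -0.01201606 -3.07334349]
```

View pics/w3v.png

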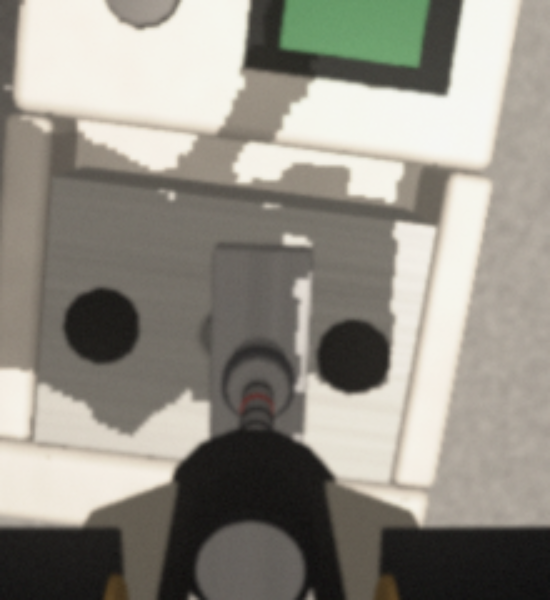

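Wrist view: the foot hangs over the block, sleeve near (283,212), with the well's left edge just showing at crop (205,333). It needs about 5 mm more to −y, and the tool's 0.7° tilt needs correcting.

```bash
python3 -m creep '[[[1,-5,0,-0.4,-0.7,0],[0,0,-10,0,0,0],[0,0,-12,0,0,0],[0,0,-8,0,0,0],[0,0,0,0,0,0]]]'; python3 -m creep '[[[0,0,0,0,0,0]]]'
```

```text
time: 5.65
tool_pos: [0.5741, -0.1698, 0.4045]
tool_rot: [3.141, 0.002, -3.067]
contact_force: [-0.4, -0.0, -4.4]
opening: 0.023
time: 5.73
tool_pos: [0.5741, -0.1692, 0.4041]
tool_rot: [3.141, 0.001, -3.066]
contact_force: [0.4, -0.2, -4.3]
opening: 0.023
```

```bash
python3 -m creep '[[[0,-6,0,0,0,0],[0,0,0,0,0,0]]]'; python3 -m creep '[[[0,0,-4,0,0,0],[0,0,0,0,0,0]]]'
```

```text
time: 5.9
tool_pos: [0.5741, -0.175, 0.4043]
tool_rot: [3.141, 0.001, -3.065]
contact_force: [0.6, 0.6, -4.2]
opening: 0.0226
time: 6.07
tool_pos: [0.5742, -0.1755, 0.4008]
tool_rot: [3.141, 0.003, -3.065]
contact_force: [-0.1, 0.1, -5.4]
opening: 0.0229
```

```bash
python3 -m creep '[[[0,0,-4,0,0,0],[0,0,-4,0,0,0],[0,0,0,0,0,0]]]'; python3 -m creep '[[[0,0,-3,0,0,0],[0,0,0,0,0,0]]]';  python3 -m creep '[[[0,0,-3,0,0,0],[0,0,-3,0,0,0],[0,0,0,0,0,0]]]'
```

```text
time: 6.32
tool_pos: [0.5742, -0.1757, 0.3925]
tool_rot: [-3.141, 0.004, -3.066]
contact_force: [-0.0, 0.2, -6.0]
opening: 0.0229
time: 6.48
tool_pos: [0.5742, -0.1757, 0.3897]
tool_rot: [-3.141, 0.004, -3.066]
contact_force: [-0.8, 0.7, -3.0]
opening: 0.023
time: 6.73
tool_pos: [0.5741, -0.1755, 0.3851]
tool_rot: [-3.14, 0.006, -3.066]
contact_force: [-0.8, 0.9, -2.5]
opening: 0.0229
```

```bash
python3 -m creep '[[[0,0,-4,0,0,0],[0,0,-4,0,0,0],[0,0,0,0,0,0]]]'; python3 - <<'E'
from h import *
np.save("pics/T4.npy",T()); a=viewer.read_camera("wrist"); cv2.imwrite("pics/w4.png",a); b=viewer.read_camera("side"); cv2.imwrite("pics/s4.png",b)
M=T(); m=viewer.camera_model("wrist"); mp=(m,M@np.array(m["mount"]))
p,q=proj("wrist",[.5735,-.1758,.087+.04],mp),proj("side",[.5735,-.1758,.127]); print("sleeve expected",p,q)
cv2.imwrite("pics/w4v.png",np.hstack([cv2.resize(a[60:300,180:400],None,fx=1.9,fy=1.9),cv2.resize(b[int(q[1])-60:int(q[1])+40,int(q[0])-45:int(q[0])+35],(365,456),interpolation=2)]))
E
```

```text
time: 6.98
tool_pos: [0.574, -0.1754, 0.3773]
tool_rot: [-3.14, 0.007, -3.066]
contact_force: [-1.6, 0.4, -3.2]
opening: 0.0233
sleeve expected [280.46633388 219.84935953] [300.62570254 164.3661627 ]
```

View pics/w4v.png

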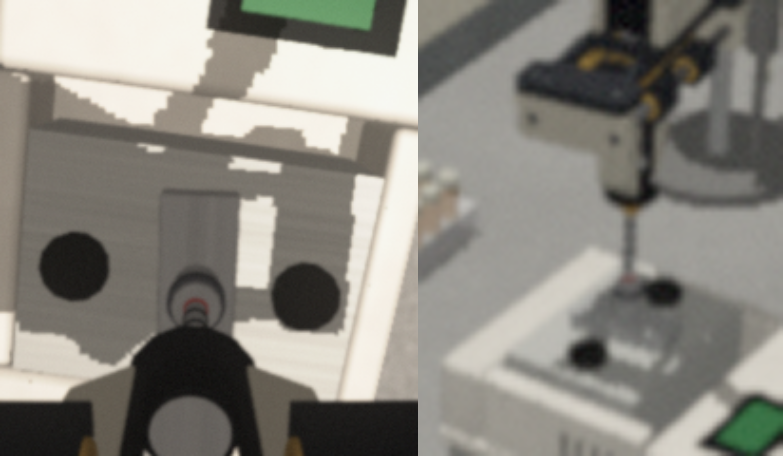

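The foot is flat on the block with the sleeve within about 2 mm of the well's axis; the side view shows it upright. Pushing the rod down gently.

```bash
python3 -m creep '[[[0,0,-4,0,0,0],[0,0,-4,0,0,0],[0,0,-4,0,0,0],[0,0,-2,0,0,0],[0,0,0,0,0,0]]]'; python3 -m creep '[[[0,0,-2,0,0,0],[0,0,-2,0,0,0],[0,0,0,0,0,0]]]'; python3 -m creep '[[[0,0,-2,0,0,0],[0,0,0,0,0,0]]]'
```

```text
time: 7.5
tool_pos: [0.5739, -0.1752, 0.3624]
tool_rot: [-3.14, 0.007, -3.066]
contact_force: [-2.8, -0.4, 1.5]
opening: 0.0231
time: 7.75
tool_pos: [0.5739, -0.1752, 0.358]
tool_rot: [-3.14, 0.007, -3.065]
contact_force: [-2.4, 0.7, -0.7]
opening: 0.0232
time: 7.92
tool_pos: [0.5739, -0.1751, 0.3558]
tool_rot: [-3.14, 0.007, -3.066]
contact_force: [-1.7, 0.8, -2.1]
opening: 0.0226
```

```bash
python3 -m creep '[[[0,0,-2,0,0,0],[0,0,0,0,0,0]]]'; python3 -m creep '[[[0,0,-3,0,0,0],[0,0,-3,0,0,0],[0,0,0,0,0,0]]]'; python3 -m creep '[[[0,0,-2,0,0,0],[0,0,0,0,0,0]]]';python3 -m creep '[[[0,0,-2,0,0,0],[0,0,0,0,0,0]]]'
```

```text
time: 8.08
tool_pos: [0.5739, -0.1752, 0.3535]
tool_rot: [-3.14, 0.007, -3.066]
contact_force: [-1.4, 0.3, -2.1]
opening: 0.0229
time: 8.33
tool_pos: [0.5738, -0.1751, 0.347]
tool_rot: [-3.14, 0.007, -3.066]
contact_force: [-1.9, 0.2, 0.1]
opening: 0.0233
time: 8.5
tool_pos: [0.5739, -0.1751, 0.3447]
tool_rot: [-3.14, 0.007, -3.066]
contact_force: [-0.8, 0.7, -2.8]
opening: 0.0229
time: 8.67
tool_pos: [0.5741, -0.1751, 0.3435]
tool_rot: [-3.14, 0.009, -3.066]
contact_force: [-3.1, 1.3, 6.1]
opening: 0.0229
```

```bash
python3 -m creep '[[[0,0,-1,0,0,0],[0,0,0,0,0,0],[0,0,0,0,0,0]]]'; python3 - <<'E'
from h import *
print(T()[:3,3],robot.observe()["contact_force"])
a=viewer.read_camera("wrist"); cv2.imwrite("pics/w5.png",a); b=viewer.read_camera("side"); cv2.imwrite("pics/s5.png",b)
cv2.imwrite("pics/w5v.png",np.hstack([cv2.resize(a[170:270,240:330],(400,444),interpolation=2),cv2.resize(b[115:175,278:332],(400,444),interpolation=2)]))
E
```

```text
time: 8.92
tool_pos: [0.5743, -0.1751, 0.3445]
tool_rot: [-3.138, 0.012, -3.066]
contact_force: [-3.2, 1.7, 3.6]
opening: 0.0229
[ 0.57427418 -0.17507501  0.34450564] [-3.23104414  1.69755238  3.61939663]
```

View pics/w5v.png

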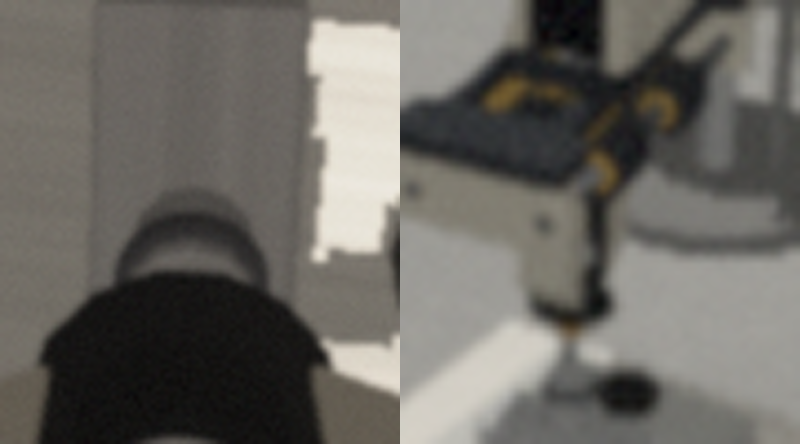

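Forces rise at TCP z 0.344, just where a 44 mm floor would stop the rod (30 mm would be 0.358, 58 mm 0.330). The side crop shows a short bit of rod between the gold collar at (570,330) and the sleeve at about (570,368). Pressing a little more to confirm.

```bash
python3 -m creep '[[[0,0,-1.5,0,0,0],[0,0,-0.5,0,0,0]]]'; python3 -m creep '[[[0,0,-1.5,0,0,0],[0,0,-0.5,0,0,0]]]'
```

```text
time: 9.18
tool_pos: [0.5743, -0.175, 0.343]
tool_rot: [-3.138, 0.013, -3.066]
contact_force: [-3.1, 2.0, 6.8]
opening: 0.0233
time: 9.35
tool_pos: [0.5745, -0.175, 0.3422]
tool_rot: [-3.137, 0.015, -3.066]
contact_force: [-3.7, 2.7, 8.6]
opening: 0.023
```

```bash
python3 -m creep '[[[0,0,-0.8,0,0,0],[0,0,-0.8,0,0,0],[0,0,-0.6,0,0,0],[0,0,-0.6,0,0,0]]]'; python3 - <<'E'
from h import *
# rod showing in side view: brass collar underside vs sleeve top along the axis
b=viewer.read_camera("side"); cv2.imwrite("pics/s6.png",b)
for d,s in((30,34),(44,20),(58,6)): print(d,"collar underside px",proj("side",[.574,-.1755,.127+s*.001]),"sleeve",proj("side",[.574,-.1755,.127]))
hsv=cv2.cvtColor(b,cv2.COLOR_BGR2HSV); k=cv2.inRange(hsv,np.array((10,90,70)),np.array((28,255,255)))[145:170,285:315]
y,x=np.nonzero(k); print("brass px",x.mean()+285,y.min()+145,y.max()+145,len(y))
E
```

```text
time: 9.68
tool_pos: [0.5747, -0.1747, 0.3424]
tool_rot: [-3.136, 0.019, -3.066]
contact_force: [-3.2, 1.2, 8.7]
opening: 0.023
30 collar underside px [300.78854718 154.56562941] sleeve [300.43068955 164.36357555]
44 collar underside px [300.64023351 158.6322138 ] sleeve [300.43068955 164.36357555]
58 collar underside px [300.4932657  162.65373482] sleeve [300.43068955 164.36357555]<stdin>:6: RuntimeWarning: Mean of empty slice.
  ret = ret.dtype.type(ret / rcount)
Traceback (most recent call last):
ValueError: zero-size array to reduction operation minimum which has no identity
```

Spring force up to 8.7 N with 2 mm of compression, so the rod is bottomed. Depth = 82+306−344 ≈ 44 mm, so the medium (green) vial. Lifting the gauge back.

```bash
python3 -m creep '[[[0,0,8,0,0,0],[0,0,12,0,0,0],[0,0,12,0,0,0],[0,0,8,0,0,0],[0,0,4,0,0,0]]]'; python3 -m creep '[[[0,0,4,0,0,0],[0,0,6,0,0,0],[0,0,10,0,0,0],[0,0,15,0.3,1.1,0],[0,0,15,0,0,0]]]';  python3 -m creep '[[[0,0,0,0,0,0],[0,0,0,0,0,0]]]'
```

```text
time: 10.15
tool_pos: [0.5751, -0.1754, 0.3844]
tool_rot: [-3.137, 0.016, -3.066]
contact_force: [-1.6, 0.4, -3.4]
opening: 0.0232
time: 10.57
tool_pos: [0.5748, -0.1755, 0.4319]
tool_rot: [3.135, -0.012, -3.066]
contact_force: [-0.9, 0.2, -5.2]
opening: 0.0224
time: 10.73
tool_pos: [0.5752, -0.1757, 0.4349]
tool_rot: [3.138, -0.008, -3.066]
contact_force: [-0.1, -0.3, -5.6]
opening: 0.023
```

```bash
python3 -m creep '[[[-3,20,0,0,0,0],[-5,33,0,0,0,0],[-5,36,0,0,0,0],[-5,36,0,0,0,0],[-5,36,0,0,0,0]]]'; python3 -m creep '[[[-5,36,0,0,0,0],[-5,33,0,0,0,0],[-3,25,-10,0,0,0],[-3,15,-25,0,0,0],[0,5,-20,0,0,0]]]';  python3 -m creep '[[[0,0,-15,0,0,0],[0,0,-10,0,0,0],[0,0,0,0,0,0]]]'
```

```text
time: 11.15
tool_pos: [0.5513, -0.0176, 0.4296]
tool_rot: [3.141, -0.011, -3.078]
contact_force: [-0.3, 1.2, -5.4]
opening: 0.0228
time: 11.57
tool_pos: [0.5318, 0.1078, 0.3735]
tool_rot: [3.137, -0.006, -3.074]
contact_force: [0.0, -0.7, -5.1]
opening: 0.0231
time: 11.82
tool_pos: [0.5291, 0.1111, 0.341]
tool_rot: [3.136, -0.016, -3.069]
contact_force: [0.1, 0.2, -5.4]
opening: 0.0228
```

```bash
python3 -m creep '[[[4,0,-10,-0.3,-0.9,0],[0,0,-12,0,0,0],[0,0,-6,0,0,0],[0,0,0,0,0,0]]]'; python3 -m creep '[[[0,0,0,0,0,0]]]'
```

```text
time: 12.15
tool_pos: [0.5329, 0.1109, 0.3112]
tool_rot: [-3.14, -0.002, -3.069]
contact_force: [-1.6, -0.4, -5.3]
opening: 0.0233
time: 12.23
tool_pos: [0.5329, 0.1108, 0.3113]
tool_rot: [-3.14, -0.003, -3.069]
contact_force: [-0.7, 0.4, -5.0]
opening: 0.0229
```

```bash
python3 -m creep '[[[0,0,-3,0,0,0],[0,0,0,0,0,0]]]'; python3 -m creep '[[[0,0,-2,0,0,0],[0,0,0,0,0,0]]]'; python3 -m creep '[[[0,0,-2,0,0,0],[0,0,0,0,0,0]]]'
```

```text
time: 12.4
tool_pos: [0.5332, 0.1105, 0.3092]
tool_rot: [-3.14, -0.001, -3.069]
contact_force: [0.2, 0.7, -5.3]
opening: 0.0229
time: 12.57
tool_pos: [0.5335, 0.1104, 0.3081]
tool_rot: [-3.14, 0.001, -3.07]
contact_force: [-1.0, 0.4, -5.2]
opening: 0.0229
time: 12.73
tool_pos: [0.5336, 0.1104, 0.3069]
tool_rot: [-3.14, 0.002, -3.07]
contact_force: [-0.8, -0.4, -2.9]
opening: 0.0231
```

```bash
python3 -m creep '[[[0,0,-2,0,0,0],[0,0,0,0,0,0]]]'; python3 -m creep '[[[0,0,0,0,0,0],[0,0,0,0,0,0],[0,0,0,0,0,0],[0,0,0,0,0,0],[0,0,0,0,0,0]]]' 0; python3 -m creep '[[[0,0,10,0,0,0],[0,0,30,0,0,0],[0,0,35,0,0,0],[0,0,20,0,0,0],[0,0,0,0,0,0]]]'; python3 - <<'E'
from h import *
np.save("pics/T7.npy",T()); print(T()[:3,3])
a=viewer.read_camera("wrist"); cv2.imwrite("pics/w7.png",a); b=viewer.read_camera("side"); cv2.imwrite("pics/s7.png",b)
cv2.imwrite("pics/w7v.png",np.hstack([a,cv2.resize(b[200:350,180:265],(238,420))]))
E
```

```text
time: 12.9
tool_pos: [0.5337, 0.1105, 0.3058]
tool_rot: [-3.14, 0.004, -3.07]
contact_force: [-1.4, -1.1, -4.1]
opening: 0.023
time: 13.32
tool_pos: [0.5347, 0.1106, 0.3075]
tool_rot: [-3.14, 0.009, -3.07]
contact_force: [-0.8, 0.3, 0.3]
opening: 0.0451
time: 13.73
tool_pos: [0.5337, 0.1104, 0.4077]
tool_rot: [-3.14, 0.006, -3.07]
contact_force: [0.0, 0.2, 0.8]
opening: 0.046
[0.53369167 0.11044203 0.40769275]
```

View pics/w7v.png

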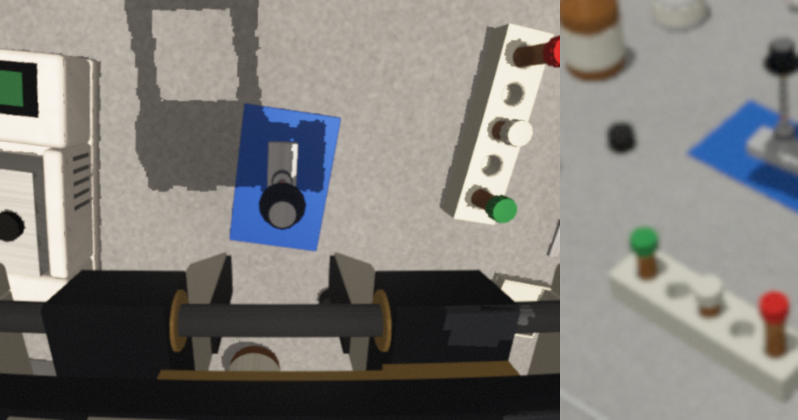

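The gauge stands upright on the mat, let go. The green-capped vial is in the rack's far (+x) end hole, at wrist (503,210). Moving above it.

```bash
python3 -m creep '[[[0,25,0,0,0,0],[0,35,0,0,0,0],[0,36,0,0,0,0],[0,36,-10,0,0,0],[0,36,-20,0,0,0]]]'; python3 -m creep '[[[0,22,-25,0,0,0],[0,12,-10,0,0,0],[0,0,0,0,0,0],[0,0,0,0,0,0]]]'; python3 - <<'E'
from h import *
print(robot.observe()["tool_rot"],T()[:3,3]); M=T(); m=viewer.camera_model("wrist"); mp=(m,M@np.array(m["mount"]))
a=viewer.read_camera("wrist"); cv2.imwrite("pics/w8.png",a)
hsv=cv2.cvtColor(a,cv2.COLOR_BGR2HSV); k=cv2.inRange(hsv,np.array((45,80,30)),np.array((85,255,255)))
for c in cv2.findContours(k,0,1)[0]:
    if cv2.contourArea(c)>60:
        (u,v),r=cv2.minEnclosingCircle(c); print(u,v,r,onz("wrist",u,v,.070,mp),"expected",proj("wrist",[.534,.315,.073],mp))
E
```

```text
time: 14.25
tool_pos: [0.5332, 0.2771, 0.3713]
tool_rot: [-3.138, -0.001, -3.082]
contact_force: [0.9, -0.5, -0.6]
opening: 0.0459
time: 14.58
tool_pos: [0.5298, 0.3181, 0.3253]
tool_rot: [-3.134, -0.016, -3.074]
contact_force: [-0.1, -1.6, 0.5]
opening: 0.0459
[-3.13357691 -0.01596681 -3.07440349] [0.52976832 0.31807593 0.32529355]
281.7904052734375 235.40411376953125 18.68198585510254 [0.53607906 0.31743334 0.07      ] expected [278.39843718 233.78465016]
```

```bash
python3 -m creep '[[[5,-1,-15,0.5,-0.9,0],[0,0,-25,0,0,0],[0,0,-20,0,0,0],[0,0,0,0,0,0],[0,0,0,0,0,0]]]'
```

```text
time: 15.05
tool_pos: [0.5384, 0.3095, 0.2714]
tool_rot: [3.14, 0.011, -3.083]
contact_force: [-0.0, -0.3, 0.3]
opening: 0.0459
```

```bash
python3 -m creep '[[[-3,7,0,0,0.6,0],[0,0,0,0,0,0],[0,0,0,0,0,0]]]'; python3 - <<'E'
from h import *
print(robot.observe()["tool_rot"],T()[:3,3]); M=T(); m=viewer.camera_model("wrist"); mp=(m,M@np.array(m["mount"]))
a=viewer.read_camera("wrist"); cv2.imwrite("pics/w9.png",a)
hsv=cv2.cvtColor(a,cv2.COLOR_BGR2HSV); k=cv2.inRange(hsv,np.array((45,80,30)),np.array((85,255,255)))
for c in cv2.findContours(k,0,1)[0]:
    if cv2.contourArea(c)>60:
        (u,v),r=cv2.minEnclosingCircle(c); print(u,v,r,onz("wrist",u,v,.070,mp))
E
```

```text
time: 15.3
tool_pos: [0.5368, 0.3152, 0.2763]
tool_rot: [3.138, 0.005, -3.086]
contact_force: [0.2, 0.6, -0.1]
opening: 0.0463
[ 3.13754861  0.00508774 -3.08601116] [0.53677868 0.3151687  0.27625455]
282.58203125 246.40234375 23.650726318359375 [0.53599282 0.31711158 0.07      ]
```

```bash
python3 -m creep '[[[-1,1.5,-12,0,0,0],[0,0,-14,0,0,0],[0,0,-8,0,0,0],[0,0,0,0,0,0]]]'; python3 -m creep '[[[0,0,0,0,0,0]]]'
```

```text
time: 15.68
tool_pos: [0.5358, 0.3176, 0.2427]
tool_rot: [3.135, 0.011, -3.085]
contact_force: [-0.4, -0.2, 0.1]
opening: 0.0455
time: 15.77
tool_pos: [0.5356, 0.3178, 0.2422]
tool_rot: [3.136, 0.01, -3.085]
contact_force: [0.2, -0.3, 0.3]
opening: 0.0457
```

```bash
python3 -m creep '[[[0,-1,-4,-0.3,0.5,0],[0,0,0,0,0,0]]]'; python3 -m creep '[[[0,0,0,0,0,0],[0,0,0,0,0,0],[0,0,0,0,0,0],[0,0,0,0,0,0],[0,0,0,0,0,0]]]' 1 15; python3 -m creep '[[[0,0,0,0,0,0],[0,0,0,0,0,0]]]'
```

```text
time: 15.93
tool_pos: [0.5355, 0.3168, 0.2379]
tool_rot: [3.141, -0.0, -3.084]
contact_force: [-0.3, -1.2, -0.2]
opening: 0.046
time: 16.35
tool_pos: [0.536, 0.317, 0.239]
tool_rot: [3.14, 0.002, -3.085]
contact_force: [-0.5, 0.7, -0.3]
opening: 0.0231
time: 16.52
tool_pos: [0.536, 0.317, 0.2392]
tool_rot: [3.14, 0.002, -3.085]
contact_force: [0.3, 0.0, -0.1]
opening: 0.0232
```

```bash
python3 -m creep '[[[0,0,8,0,0,0],[0,0,15,0,0,0],[0,0,30,0,0,0],[0,0,38,0,0,0],[0,0,38,0,0,0]]]'; python3 -m creep '[[[0,0,38,0,0,0],[0,0,25,0,0,0],[0,-15,0,0,0,0],[2,-30,0,0,0,0],[3,-38,0,0,0,0]]]'; python3 -m creep '[[[3,-38,0,0,0,0],[3,-38,0,0,0,0],[3,-38,0,0,0,0],[3,-38,0,0,0,0],[3,-38,0,0,0,0]]]'
```

```text
time: 16.93
tool_pos: [0.5334, 0.3157, 0.3645]
tool_rot: [-3.136, -0.017, -3.085]
contact_force: [0.3, 0.7, -0.1]
opening: 0.0228
time: 17.35
tool_pos: [0.5359, 0.2354, 0.444]
tool_rot: [3.138, 0.003, -3.076]
contact_force: [1.3, -0.2, -0.4]
opening: 0.0236
time: 17.77
tool_pos: [0.5475, 0.0367, 0.444]
tool_rot: [3.139, 0.003, -3.071]
contact_force: [0.2, 0.2, -0.2]
opening: 0.0236
```

```bash
python3 -m creep '[[[3,-38,0,0,0,0],[3,-38,0,0,0,0],[3,-38,0,0,0,0],[3,-35,0,0,0,0],[2,-20,0,0,0,0]]]';python3 -m creep '[[[0,0,0,0,0,0],[0,0,0,0,0,0]]]'
```

```text
time: 18.18
tool_pos: [0.5575, -0.1454, 0.443]
tool_rot: [3.139, -0.0, -3.075]
contact_force: [0.1, 0.5, -1.2]
opening: 0.0233
time: 18.35
tool_pos: [0.5564, -0.1511, 0.4417]
tool_rot: [3.14, -0.002, -3.082]
contact_force: [0.2, -0.0, -0.8]
opening: 0.023
```

```bash
python3 -m creep '[[[8,-12,-20,0,0,0],[9,-13,-25,0,0,0],[0,0,-30,0,0,0],[0,0,0,0,0,0],[0,0,0,0,0,0]]]'; python3 - <<'E'
from h import *
print(robot.observe()["tool_rot"],T()[:3,3],robot.observe()["qvel"].round(3)); M=T(); np.save("pics/T10.npy",M)
a=viewer.read_camera("wrist"); cv2.imwrite("pics/w10.png",a)
cv2.imwrite("pics/w10v.png",cv2.resize(a[100:310,170:390],None,fx=2.8,fy=2.8))
E
```

```text
time: 18.77
tool_pos: [0.5726, -0.1729, 0.3664]
tool_rot: [3.14, 0.001, -3.079]
contact_force: [-0.1, -0.6, 0.1]
opening: 0.0236
[ 3.13979769e+00  5.00841776e-04 -3.07916828e+00] [ 0.57258145 -0.17292214  0.36639894] [ 0.017  0.027  0.064  0.007 -0.013  0.005]
```

View pics/w10v.png

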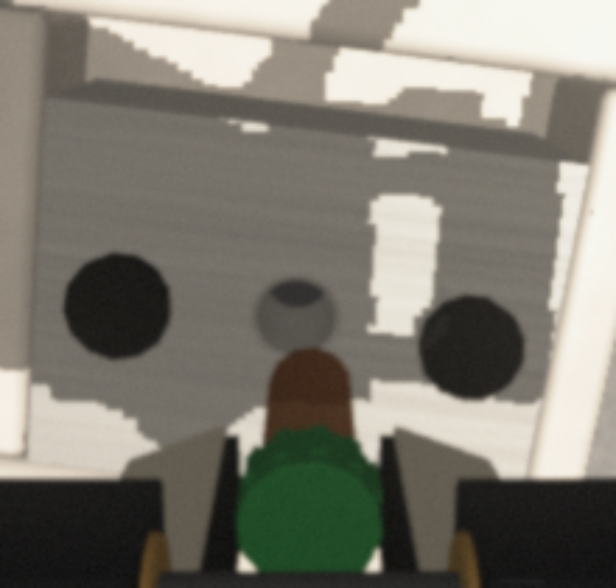

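Wrist crop: the open well is centred at about (297,318), vial bottom at about (312,388), stoppers at (118,305) and (472,347).

```bash
python3 - <<'E'
from h import *
a=cv2.imread("pics/w10.png"); M=np.load("pics/T10.npy"); m=viewer.camera_model("wrist"); mp=(m,M@np.array(m["mount"]))
f=lambda u,v,z:onz("wrist",170+u/2.8,100+v/2.8,z,mp)
w=f(297,318,.087); vb=f(312,388,.1353); s=(f(118,305,.096)+f(472,347,.096))/2
print("well",w,"vial",vb,"stopper mid",s,"\ngo",1000*(w-vb)[:2],1000*(s-vb)[:2],"tcp",M[:3,3])
print("vial apex", f(312,348,.1353),"well near/far/left/right",f(297,278,.087),f(255,318,.087),f(338,318,.087))
E
```

```text
well [ 0.57510558 -0.17540626  0.087     ] vial [ 0.57594513 -0.17166709  0.1353    ] stopper mid [ 0.57449596 -0.17559705  0.096     ] 
go [-0.83955377 -3.73916868] [-1.44916982 -3.929953  ] tcp [ 0.57258145 -0.17292214  0.36639894]
vial apex [ 0.56663628 -0.17225799  0.1353    ] well near/far/left/right [ 0.56414713 -0.17605487  0.087     ] [ 0.57578972 -0.1865178   0.087     ] [ 0.57443809 -0.16455886  0.087     ]
```

```bash
python3 -m creep '[[[0,0,0,0,0,0],[0,0,0,0,0,0]]]'; python3 -m creep '[[[-0.5,-3.5,-10,0,0,0],[0,0,-12,0,0,0],[0,0,-5,0,0,0],[0,0,0,0,0,0]]]'; python3 -m creep '[[[0,0,0,0,0,0]]]'
```

```text
time: 18.98
tool_pos: [0.5726, -0.1712, 0.3689]
tool_rot: [3.14, 0.002, -3.077]
contact_force: [0.1, -0.8, -0.6]
opening: 0.0233
time: 19.32
tool_pos: [0.5725, -0.1742, 0.3453]
tool_rot: [-3.138, 0.011, -3.075]
contact_force: [0.1, -0.8, 0.6]
opening: 0.0234
time: 19.4
tool_pos: [0.5725, -0.1742, 0.3455]
tool_rot: [-3.138, 0.011, -3.075]
contact_force: [-0.5, -0.1, 0.9]
opening: 0.0234
```

```bash
python3 -m creep '[[[-0.7,-2.5,-6,0.2,0.6,0],[0,0,-5,0,0,0],[0,0,0,0,0,0],[0,0,0,0,0,0]]]'; python3 - <<'E'
from h import *
print(robot.observe()["tool_rot"],T()[:3,3],robot.observe()["qvel"].round(3)); M=T(); np.save("pics/T11.npy",M)
a=viewer.read_camera("wrist"); cv2.imwrite("pics/w11.png",a)
cv2.imwrite("pics/w11v.png",cv2.resize(a[140:290,190:360],None,fx=4,fy=4))
E
```

```text
time: 19.73
tool_pos: [0.5719, -0.1773, 0.3346]
tool_rot: [3.141, 0.001, -3.075]
contact_force: [-0.9, 0.9, -0.1]
opening: 0.0235
[ 3.14123498e+00  9.54336594e-04 -3.07522515e+00] [ 0.57190715 -0.17732218  0.33457277] [-0.001  0.007  0.007  0.001 -0.006 -0.001]
```

View pics/w11v.png

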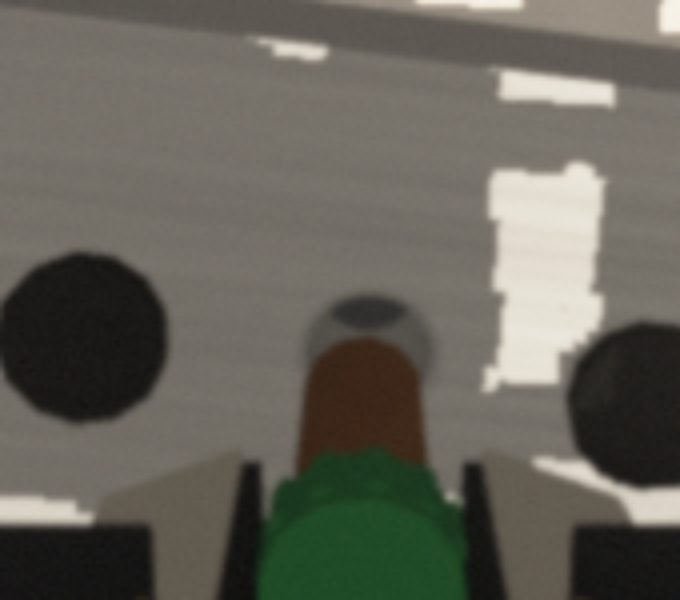

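Wrist crop (4×): well ring from (303,340) to (437,340), its top at 290; vial bottom centred at x≈363, apex at y≈336.

```bash
python3 - <<'E'
from h import *
M=np.load("pics/T11.npy"); m=viewer.camera_model("wrist"); mp=(m,M@np.array(m["mount"])); zb=M[2,3]-.2391+.008
f=lambda u,v,z:onz("wrist",190+u/4,140+v/4,z,mp)
L,Rr,t=f(303,350,.087),f(437,350,.087),f(370,290,.087); l,r,a=f(306,390,zb),f(421,390,zb),f(363,336,zb)
print("well",L,Rr,np.linalg.norm(L-Rr),t); print("vial",zb,l,r,np.linalg.norm(l-r),a)
R_=np.linalg.norm(L-Rr)/2; print("go x",(t[0]+R_-a[0]-.009)*1000,"y",((L+Rr)/2-(l+r)/2)[1]*1000)
s=(f(83,337,.097)+f(651,404,.097))/2; print("stopmid",s,"from T2/top", .5737,-.1758)
E
```

```text
well [ 0.57467594 -0.18670847  0.087     ] [ 0.57322471 -0.16467352  0.087     ] 0.02208268526808605 [ 0.56362227 -0.17639759  0.087     ]
vial 0.10347277475148106 [ 0.5752937  -0.18561744  0.10347277] [ 0.57412836 -0.16791902  0.10347277] 0.017736742202471477 [ 0.5659286  -0.17743347  0.10347277]
go x -0.2649827379637062 y 1.0772322760780328
stopmid [ 0.57392914 -0.17589548  0.097     ] from T2/top 0.5737 -0.1758
```

```bash
python3 -m creep '[[[0,1,-5,0,0,0],[0,0,-5,0,0,0],[0,0,0,0,0,0]]]'; python3 -m creep '[[[0,0,0,0,0,0]]]'
```

```text
time: 20.03
tool_pos: [0.572, -0.1762, 0.324]
tool_rot: [3.142, 0.002, -3.075]
contact_force: [0.1, -0.3, -0.4]
opening: 0.0238
time: 20.12
tool_pos: [0.572, -0.1761, 0.3237]
tool_rot: [3.141, 0.001, -3.075]
contact_force: [-0.2, 0.2, -0.3]
opening: 0.0229
```

```bash
python3 -m creep '[[[-0.4,0,-3,0,0,0],[0,0,-3,0,0,0],[0,0,0,0,0,0]]]'; python3 -m creep '[[[0,0,-2,0,0,0],[0,0,-2,0,0,0],[0,0,0,0,0,0]]]'; python3 -m creep '[[[0,0,-2,0,0,0],[0,0,0,0,0,0]]]'
```

```text
time: 20.37
tool_pos: [0.5715, -0.1761, 0.3172]
tool_rot: [3.141, 0.001, -3.075]
contact_force: [-0.1, 0.7, -1.0]
opening: 0.0228
time: 20.62
tool_pos: [0.5716, -0.1761, 0.3128]
tool_rot: [3.141, 0.002, -3.075]
contact_force: [0.1, -0.3, 0.0]
opening: 0.0232
time: 20.78
tool_pos: [0.5716, -0.1761, 0.3106]
tool_rot: [3.142, 0.002, -3.075]
contact_force: [-0.3, -0.5, 0.2]
opening: 0.0233
```

The vial is 7 mm inside the mouth without contact force. Lowering on.

```bash
python3 -m creep '[[[0,0,-5,0,0,0],[0,0,-5,0,0,0],[0,0,-5,0,0,0],[0,0,0,0,0,0]]]'; python3 -m creep '[[[0,0,-5,0,0,0],[0,0,-4,0,0,0],[0,0,-3,0,0,0],[0,0,0,0,0,0]]]'
```

```text
time: 21.12
tool_pos: [0.5716, -0.1761, 0.2941]
tool_rot: [-3.141, 0.002, -3.075]
contact_force: [1.2, 0.8, -0.7]
opening: 0.0234
time: 21.45
tool_pos: [0.5716, -0.1761, 0.2803]
tool_rot: [3.141, 0.002, -3.075]
contact_force: [0.5, -0.5, 0.3]
opening: 0.0233
```

```bash
python3 -m creep '[[[0,0,-3,0,0,0],[0,0,-1,0,0,0],[0,0,0,0,0,0]]]'; python3 -m creep '[[[0,0,-1,0,0,0],[0,0,0,0,0,0]]]'; python3 -m creep '[[[0,0,-1,0,0,0],[0,0,0,0,0,0]]]'; python3 -m creep '[[[0,0,-1,0,0,0],[0,0,0,0,0,0]]]'
```

```text
time: 21.7
tool_pos: [0.5717, -0.1761, 0.2759]
tool_rot: [3.141, 0.002, -3.075]
contact_force: [0.5, 0.0, -0.4]
opening: 0.0235
time: 21.87
tool_pos: [0.5717, -0.1761, 0.2749]
tool_rot: [-3.142, 0.002, -3.075]
contact_force: [-0.1, -0.2, 0.4]
opening: 0.0232
time: 22.03
tool_pos: [0.5717, -0.1761, 0.274]
tool_rot: [-3.141, 0.002, -3.075]
contact_force: [-0.2, -0.0, -0.6]
opening: 0.0233
time: 22.2
tool_pos: [0.572, -0.1762, 0.2739]
tool_rot: [-3.141, 0.004, -3.075]
contact_force: [0.1, 0.6, 0.1]
opening: 0.0235
```

```bash
python3 -m creep '[[[0,0,-1.5,0,0,0],[0,0,0,0,0,0]]]'; python3 -m creep '[[[0,0,-1,0,0,0]]]'
```

```text
time: 22.37
tool_pos: [0.5725, -0.1763, 0.274]
tool_rot: [-3.139, 0.007, -3.075]
contact_force: [-0.4, -0.8, -0.4]
opening: 0.0235
time: 22.45
tool_pos: [0.5727, -0.1763, 0.2736]
tool_rot: [-3.139, 0.008, -3.075]
contact_force: [-0.5, 0.4, 8.8]
opening: 0.0238
```

On the floor at TCP z 0.2737 (expected 0.274). Opening only a little, since the stoppers are close, then lifting.

```bash
python3 -m creep '[[[0,0,0,0,0,0],[0,0,0,0,0,0],[0,0,0,0,0,0]]]' 0.4; python3 -m creep '[[[0,0,3,0,0,0],[0,0,4,0,0,0],[0,0,0,0,0,0]]]'
```

```text
time: 22.7
tool_pos: [0.5726, -0.1763, 0.2733]
tool_rot: [-3.139, 0.008, -3.075]
contact_force: [0.3, -0.1, -0.0]
opening: 0.0273
time: 22.95
tool_pos: [0.5723, -0.1763, 0.2798]
tool_rot: [-3.14, 0.006, -3.075]
contact_force: [0.3, 0.4, 0.4]
opening: 0.0279
```

Clear of the stopper tops now; opening wider and lifting away.

```bash
python3 -m creep '[[[0,0,0,0,0,0],[0,0,0,0,0,0],[0,0,5,0,0,0],[0,0,15,0,0,0],[0,0,25,0,0,0]]]' 0; python3 -m creep '[[[0,0,35,0,0,0],[0,0,35,0,0,0],[-20,0,10,0,0,0],[-25,0,0,0,0,0],[0,0,0,0,0,0]]]'; python3 - <<'E'
from h import *
M=T(); print(M[:3,3]); m=viewer.camera_model("wrist"); mp=(m,M@np.array(m["mount"]))
a=viewer.read_camera("wrist"); b=viewer.read_camera("top"); cv2.imwrite("pics/w12.png",a); cv2.imwrite("pics/t12.png",b)
hsv=cv2.cvtColor(a,cv2.COLOR_BGR2HSV); k=cv2.inRange(hsv,np.array((45,80,30)),np.array((85,255,255)))
for c in cv2.findContours(k,0,1)[0]:
    if cv2.contourArea(c)>60:
        (u,v),r=cv2.minEnclosingCircle(c); print(u,v,r,onz("wrist",u,v,.106,mp))
s=viewer.read_camera("side"); cv2.imwrite("pics/s12.png",s)
o=np.hstack([cv2.resize(a,(460,345)),cv2.resize(s[200:350,180:265],(196,345)),cv2.resize(s[120:220,255:300],(144,345))]); cv2.imwrite("pics/v12.png",o)
E
```

```text
time: 23.37
tool_pos: [0.571, -0.1758, 0.3213]
tool_rot: [3.138, -0.004, -3.075]
contact_force: [-0.5, 0.1, -0.1]
opening: 0.0458
time: 23.78
tool_pos: [0.5249, -0.1754, 0.411]
tool_rot: [-3.141, 0.003, -3.074]
contact_force: [1.7, -0.6, 0.5]
opening: 0.0458
[ 0.52493486 -0.17541865  0.41100343]
275.0 255.5 15.33796215057373 [ 0.57354292 -0.17687009  0.106     ]
311.5 115.5 19.455175399780273 [ 0.45691387 -0.15661942  0.106     ]
```

View pics/v12.png

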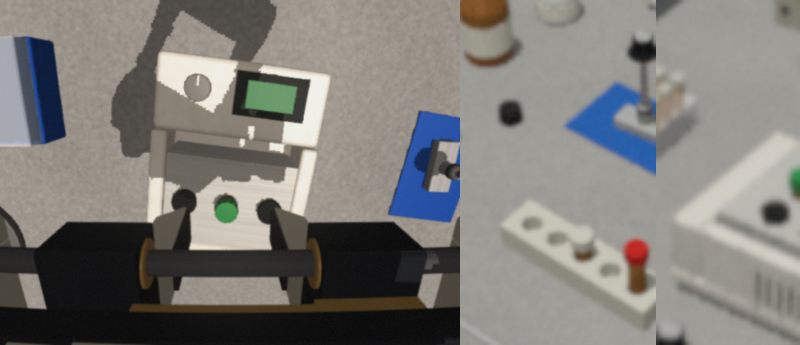

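The green cap sits in the well at (0.5735, −0.177). The gauge is upright on the mat, and the white and red vials are in the rack.

```bash
python3 -m creep '[[[0,0,0,0,0,0],[0,0,0,0,0,0]]]'; python3 -c "
from cell import robot; print(robot.hand_in())"
```

```text
time: 24.1
tool_pos: [0.5286, -0.1757, 0.4088]
tool_rot: [3.141, 0.003, -3.074]
contact_force: [0.4, 0.3, 0.3]
opening: 0.0458
the job is handed in; nothing more can be done
None
```

I measured the well at 44 mm deep and lowered the medium (green-capped) vial into it. The job was handed in at about 24 s; no verdict was reported.

**Depth:** The rod bottomed at a tool height of about 0.344 m. A 44 mm well predicts 0.344 m; 30 mm predicts 0.358 m and 58 mm predicts 0.330 m. The push then rose to about 8.7 N on the knob's spring, so the rod was on the floor. I took the depth from this height rather than from a close look at the rod. In the side view the collar sat about 2 pixels lower than 44 mm predicts, and my automatic search for the brass collar found nothing.

**Gauge:** It was set back near the middle of the mat farthest to the robot's right, and let go. The last pictures show it upright there.

**Vial:** It went in without side contact and touched the floor at 0.2737 m, against 0.274 m expected. After release its cap measured about 1 mm from the well's axis by eye and calibration. The white and red vials are still in the rack, and I saw no other object moved, though I did not measure those.

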